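Shut the interlocked beam enclosure and hold the enabling paddle at mid travel

ROBOT

A 6-joint arm with a two-finger parallel gripper is mounted at the origin on a cart in front of the work surface, level with it; the furniture and walls round the work are solid. World frame = base frame: x ahead of the robot, y to its left, z up, the work surface at z = 0. Lengths are in mm, angles in rad, forces in N, time in s.
With the tool pointing down it reaches from about 375 to 925 mm from the base axis. Payload 5.7 kg.
Tool frame: the origin (TCP) lies at the very end of the fingers, on their centre line; the grasp point (between the pads) lies 19 mm behind it; z points along the fingers, y is the line along which they close (so a half turn about z gives the same grasp; the last joint's range is limited). The gripper opens to 85 mm and grips with 20 to 120 N. Pads are 22 mm wide; open, the fingers measure 114 mm over their backs; the gripper's body (76 mm by 85 mm) begins 54 mm behind the grasp point. The pads swing forward as they close: fully open they stand 13 mm farther back than shut.
Start: joints at [1.151, 0.359, 1.51, -0, 1.272, -0.115], TCP at [180.054, 572.314, 231.267] pointing down, gripper open.
Joint ranges: [-2.97, 2.97], [-1.01, 2.36], [0.21, 2.38], [-0.96, 4.11], [0.2, 2.71], [-2.98, 2.98]. Speed limits (rad/s): [2.39, 2.39, 3.14, 3.14, 3.14, 3.14].

INTERFACE

Orientations are given as a unit quaternion [w, x, y, z].
In Python, from workcell import ctrl gives the robot as it stands.
- The arm moves only by the tool send_rows, never from a script. Its argument "motion" is a list of rows, each a list of 5 numbers: the shift along the tool's x, y, z in cm, then the turn about the tool's z in degrees, then the closure, from -1 (fully open) to 1 (shut). A call has 1 to 5 rows; each row shifts and turns the commanded pose from where the row before left it, along the tool's axes as they then stand; what a row does not reach is not made up. A row lasts 1/12 s, in which the tool goes at most 41.7 mm and 7.16 degrees, less where a joint would pass 70% of its speed; a pose out of reach is approached as far as the arm can. A call with a gripper value outside its range is refused whole. The fingers move at their own pace and stop on an object; the grip force is fixed at half the most. Time passes only in rows, so rows that do not move let the fingers close. It gives the time, the measured TCP pose, the force, the opening and the grip force at its end, in the units of the state.
- ctrl.get_obs(): the state, without advancing time (a new reading comes with each control period).
- ctrl.read_camera(name): name is "side" or "top" or "wrist"; returns a dict with "pixels" (400x640x3 uint8, blue, green, red), "z_map" (400x640 float32, mm along the optical axis (not along the pixel's ray), 0 where there is no reading), "vertical_fov" (degrees; the focal length in pixels is half the picture's height over the tangent of half this angle, whatever the lens; pixels are square), "cx", "cy" (the principal point, pixels), "R" (3x3) and "t" (3): a world point X has camera coordinates R X + t. Camera axes: x right, y down, z forward; pixel columns grow to the right and rows downward; lengths in mm; the calibration is good to about 2 mm. The wrist camera is an equidistant fisheye: a pixel r from the principal point sees the ray r / f radians off the axis. A picture is of the moment at which its call begins.
- ctrl.close_job(): hands the job in; it is judged then, once.
Trained networks look in the newest picture that a camera, given by its name, has taken for a name from the list of things; names that differ only in an ending like _2 or _b are one class to them, and where a whole thing is asked for, a point or a joint stands for the part that bears it (a point fixed in the world has none). Each returns a list of dicts, best first, with "confidence" (0 to 1); they miss things now and then, are a little off and sometimes report something else, mostly with a low value. They report only what shows in the picture. A call takes as long as a camera call. They do not tell look-alikes from the thing itself.
- ctrl.search_frame(camera, query): "bbox" ([centre column, centre row, width, height] in pixels, round what is visible of it).
The state is a dict: "time_s": time; "joint_positions": joint angles; "joint_velocities": joint speeds; "joint_efforts": joint torques, N m; "tool_pos": TCP position; "tool_rot": TCP orientation; "ft_force": force on the tool from outside, world axes, zero at the start; "ft_torque": the same for the moment, N m; "finger_gap": finger opening in mm; "finger_force": force on a finger pad.
Only numpy, scipy, OpenCV 4.12 (cv2) and the standard library are available. Lean on these libraries where they do the work, as an engineer would, in place of code of your own. Each camera call takes 0.05 s, during which the arm holds its last target. There are 200 camera calls.

TASK

Shut the beam enclosure: lower its hinged lid gently until it lies fully closed on the box. Then press the spring-loaded enabling paddle on the switch block down to its middle position, half way down, where it lies level and flush with the fixed cross wall behind its hinge, and finish while still holding it there, for the shutter stays open only as long as the paddle is held. The paddle must not be pressed while the lid is open nor ever be pushed right down to its bottom stop (either one trips the laser), and the things standing about must be left alone.

Things in the scene. Friction and masses are not known exactly. Their poses are not given: they have to be found in the camera images.
- enclosure: The beam enclosure, an aluminium box fixed to the bench: 130 (its x) x 160 (its y) x 76 mm high, a black lens tube sticking 27 mm out of its -y side, a power sensor standing inside it. Origin: centre of its underside. Its -x face is the front, the hinge runs along its +x rim; z up.
- lid (a joint): Angle of the enclosure's lid in rad: 0 = fully closed, flat on the box, larger = further open (1.57 = upright). It starts somewhere about 0.75 to 1.25. The lid is an aluminium sheet, 136 x 166 x 3 mm with a 10 mm turned-down rim, 0.2 kg, on a stiff friction hinge (0.2 N m): it stays at any angle, so it must be pushed all the way down (about 1 to 2 N near its edge).
- lid_hinge (a point): Middle of the lid's hinge line, which runs along the enclosure's y; in the enclosure's frame at x = +69, y = 0, z = 76 mm. The lid's upper (outer) face lies 4.5 mm above the line through this point when closed.
- lid_edge (a point): Middle of the lid's free front edge, on its upper (outer) face, 137 mm from the hinge line. In front of it a finger tab, 60 mm wide, sticks out 18 mm further in the plane of the lid.
- switch_block: The switch block, fixed to the bench: grey cast block, 98 (its x) x 68 (its y) mm, on a dark base plate 120 x 80 mm. Two guard walls along its x, 9 mm thick, 50 mm apart inside, tops 60 mm above the bench; the paddle lies between them (the fingers must go in between). Fixed cross wall behind the hinge, top at 50 mm. Origin: centre of the underside; the paddle's free end is at its -x end; z up.
- paddle (a joint): Angle of the enabling paddle in rad: 0 = released (free end up, 0.20 rad above level), 0.20 = middle position (level, its top flush with the cross wall behind the hinge), 0.40 = bottom stop. Spring return. Force on the pad point, pressed straight down: 2 N to start, 8 N at the middle position, 14 N at the bottom stop, rising evenly.
- paddle_hinge (a point): Middle of the paddle's hinge line, along the block's y, in the block's frame at x = +38, y = 0, z = 42 mm. Fixed to the block.
- paddle_pad (a point): The place to press: on the paddle's flat top face, on its middle line, 60 mm from the hinge line towards the free end. It moves with the paddle: 62 mm above the bench when released, 50 mm at the middle position, 38 mm at the bottom stop. The paddle is dark metal, 46 mm wide; its free end lies 76 mm from the hinge line, with fine grip ribs across the last 40 mm.
- post_socket: A bystander to leave alone: a black upright post holder, a round socket with a thumbscrew at its side, 28 x 38 x 55 mm high. Origin: centre of its underside.
- optic_carton: A bystander to leave alone: a small square plastic optic box, 43 x 43 x 26 mm. Origin: centre of its underside.
- oil_bottle: A bystander to leave alone: a small brown bottle with a black cap, 36 mm wide, 75 mm high. Origin: centre of its underside.
Things that resemble listed ones, but are neither listed nor needed, are in the scene too. There is more than one size of the switch_block; the one meant has the size given above.

How it is judged (in metres and radians):
On the way, in this order (a step that is already met when the one before it is completed fails the run):
1. the lid lies fully closed on the box (value of joint lid below 0.03 rad), for 0.3 s.
2. with the lid closed, the paddle is held at its middle position (value of joint lid below 0.03 rad and value of joint paddle between 0.13 and 0.27 rad and contact force between any of the fingers, the arm and paddle above 2 N), for 0.5 s.
At the end, for the whole second after the job is handed in: The lid is closed (within 0.03 rad), the gripper still presses on the paddle (over 2 N) and holds it still at its middle position (0.13 to 0.27 rad, about 4 mm either way at the pad), and no bystander has moved by 20 mm (all of step 2 and velocity of joint paddle between -0.05 and 0.05 rad/s and distance of each of post_socket, optic_carton, oil_bottle from where it was at the start of the episode below 0.02 m); the arm keeps its last pose, push and grip.
It fails at once if the paddle is pressed while the lid is open (value of joint lid above 0.05 rad and value of joint paddle above 0.08 rad).
It fails at once if the paddle is pushed right down (past 0.34 rad) (value of joint paddle above 0.34 rad).
It fails at once if the lid is slammed (closing faster than 2.5 rad/s) (velocity of joint lid below -2.5 rad/s).
It fails at once if a bystander is moved by 20 mm or tipped (distance of any of post_socket, optic_carton, oil_bottle from where it was at the start of the episode above 0.02 m or angle between any of post_socket, optic_carton, oil_bottle's own z axis and vertical above 0.3 rad).
It also fails if it takes over 48 s, if anything falls off the work surface, if the arm or the gripper's body presses on something with over 40 N, if the wrist force passes 120 N, or if a joint passes its speed limit or range.

## Working session

There is one attempt and no reset: what is moved stays moved. The work goes in short steps, Python scripts to look and compute and a tool call to move; the robot and the scene stay as the last step left them, time stands still between calls to the robot, and variables do not carry over. Pictures are saved under pics/ and viewed, at most 10 in all, crops included, and the job is handed in when it is done.

Besides the shell and the picture viewer there is one more tool, called after ">>>" by a JSON object that holds its "method" and its "body", one argument or row to a line. send_rows: Moves the arm, as the interface text tells. Its arguments: {"type":"object","properties":{"motion":{"type":"array"}},"required":["motion"]}

```bash
mkdir -p pics
cat > h.py <<'E'
import numpy as np, cv2
from workcell import ctrl
def cam(n):
    c=ctrl.read_camera(n); c['f']=200/np.tan(np.radians(c['vertical_fov'])/2); c['R']=np.array(c['R']);c['t']=np.array(c['t']); return c
def cloud(c):
    v,u=np.mgrid[0:400,0:640]; z=c['z_map']; X=np.stack([(u-c['cx'])/c['f']*z,(v-c['cy'])/c['f']*z,z],-1)
    P=(X-c['t'])@c['R']; P[z==0]=np.nan; return P
def proj(c,X):
    p=c['R']@np.array(X,float)+c['t']; return c['cx']+c['f']*p[0]/p[2], c['cy']+c['f']*p[1]/p[2]
E
python3 - <<'E'
from h import *
o=ctrl.get_obs(); print({k:np.round(v,3) for k,v in o.items()})
names=['enclosure','lid','switch_block','paddle','post_socket','optic_carton','oil_bottle']
for n in ['top','side']:
    c=cam(n); P=cloud(c); cv2.imwrite(f'pics/{n}0.png',c['pixels']); np.savez(f'{n}0.npz',P=P,**c)
    for q in names:
        for d in ctrl.search_frame(n,q)[:4]:
            b=np.round(d['bbox']).astype(int); print(n,q,b,round(d['confidence'],2),np.round(P[min(b[1],399),min(b[0],639)]))
    print(n,np.round(-c['R'].T@c['t']))
E
```

```text
{'time_s': np.float64(0.0), 'joint_positions': array([ 1.151,  0.36 ,  1.511, -0.   ,  1.273, -0.115]), 'joint_velocities': array([-0.   ,  0.002, -0.001, -0.001,  0.   ,  0.001]), 'joint_efforts': array([ 1.0000e-03, -5.2762e+01, -2.7862e+01, -0.0000e+00,  1.3000e-02,
       -0.0000e+00]), 'tool_pos': array([179.765, 571.701, 230.413]), 'tool_rot': array([-0.   ,  0.152,  0.988, -0.001]), 'ft_force': array([ 0.65 ,  0.33 , -0.652]), 'ft_torque': array([-0.015, -0.059,  0.015]), 'finger_force': np.float64(0.0), 'finger_gap': np.float64(85.394)}
top enclosure [231 205  66  50] 0.9 [524. 350.   9.]
top lid [225 189  50  31] 0.58 [534. 344. 150.]
top switch_block [399 274  40  40] 0.71 [ 400. -272.   64.]
top switch_block [351 168  26  25] 0.65 [744. -48.  49.]
top paddle [403 272  28  27] 0.81 [ 410. -284.   62.]
top paddle [349 167  16  14] 0.63 [749. -40.  43.]
top optic_carton [180 212  14  16] 0.67 [454. 514.  27.]
top [ 169.  -34. 1329.]
side enclosure [317 263  72 103] 0.77 [503. 421. 125.]
side enclosure [390 185   6   1] 0.42 [ 386. -278.   67.]
side lid [384 195  39  24] 0.42 [387. -26. 127.]
side switch_block [269 215  26  24] 0.92 [754. -18.  35.]
side switch_block [382 196  34  27] 0.58 [393. -20. 126.]
side paddle [386 182   5   4] 0.6 [ 412. -459.   11.]
side paddle [270 214  11  10] 0.38 [752. -23.  37.]
side post_socket [346 179   6  10] 0.42 [ 558. -375.   44.]
side post_socket [330 333  23  20] 0.15 [451. 542.  25.]
side optic_carton [331 334  20  20] 0.61 [448. 543.  24.]
side oil_bottle [358 231   9  25] 0.58 [453.  68.  44.]
side [ 283. 1441.  708.]
```

Run:
```python
import cv2
a=cv2.imread('pics/top0.png')[110:310,150:470]; b=cv2.imread('pics/side0.png')[150:360,200:480]
a=cv2.resize(a,None,fx=2,fy=2); b=cv2.resize(b,(533,400))
cv2.imwrite('pics/t1.png',cv2.resize(a,None,fx=1.25,fy=1.25)); cv2.imwrite('pics/s1.png',cv2.resize(b,None,fx=1.4,fy=1.4))
```

```text
(no output)
```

View pics/t1.png

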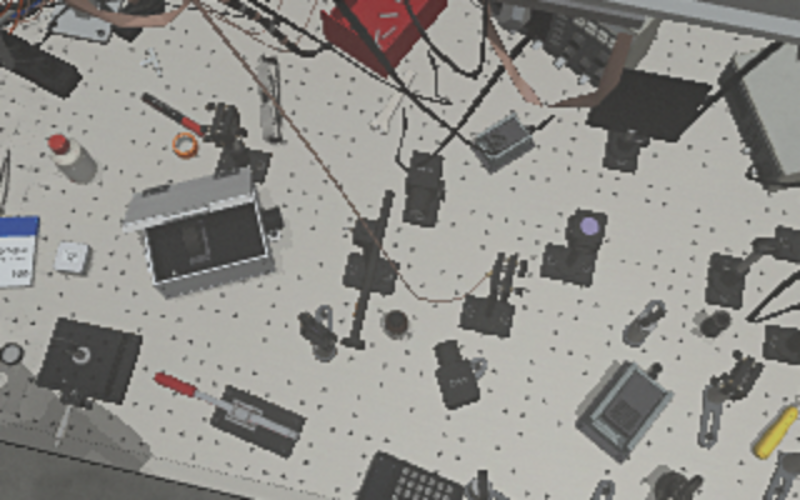

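View pics/s1.png

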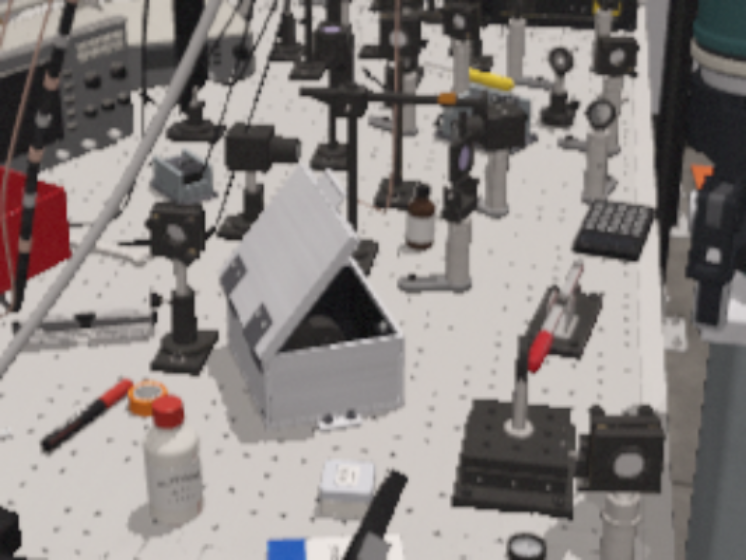

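The top view shows the enclosure at about px (232,206), with its lens tube on the right and its lid hinged along the far side. The side view shows the lid outside with its hinge plates on the left (+x). There are two switch-block candidates: px (399,274), which is bigger, and px (351,168), which is small. I'll measure both and fit the enclosure next.

Run:
```python
from h import *
T=np.load('top0.npz');S=np.load('side0.npz')
P=T['P'];Q=S['P']
# bench height
for A in (P,Q):
    f=A.reshape(-1,3); f=f[np.all(np.isfinite(f),1)]; m=(abs(f[:,2])<15); print('bench',np.median(f[m,2]))
for (u,v,r) in [(399,274,26),(351,168,18)]:
    A=P[v-r:v+r,u-r:u+r].reshape(-1,3)
    for lo,hi in [(5,12),(20,90),(45,90),(55,90)]:
        m=(A[:,2]>lo)&(A[:,2]<hi)
        if m.sum()>8: print(u,lo,m.sum(),cv2.minAreaRect(A[m][:,:2].astype(np.float32)),np.percentile(A[m][:,2],[5,50,95]).round())
# lid outer face from the side
A=Q[200:325,270:370].reshape(-1,3); A=A[np.all(np.isfinite(A),1)]
A=A[(A[:,2]>85)&(A[:,0]>430)&(A[:,0]<700)&(A[:,1]>230)&(A[:,1]<480)]
rng=np.random.default_rng(0);best=0
for _ in range(500):
    a,b,c=A[rng.choice(len(A),3,False)]; n=np.cross(b-a,c-a)
    if np.linalg.norm(n)<1: continue
    n/=np.linalg.norm(n); k=abs((A-a)@n)<3
    if k.sum()>best: best=k.sum();K=k
L=A[K]; c=L.mean(0); n=np.linalg.svd(L-c)[2][2]; n*=np.sign(n[2]); print('lid',len(A),best,c.round(),n.round(3),'yaw',np.arctan2(n[1],n[0]),'ang',np.arccos(n[2]))
yaw=np.arctan2(n[1],n[0]); R=np.array([[np.cos(yaw),-np.sin(yaw)],[np.sin(yaw),np.cos(yaw)]])
l=L[:,:2]@R; print('x rng',np.percentile(l[:,0],[1,99]),'y',np.percentile(l[:,1],[1,99]),'z',np.percentile(L[:,2],[1,99]))
# rim via top
for nm,B in (('top',P[175:240,195:270]),('side',Q[200:325,270:370])):
    B=B.reshape(-1,3); m=(B[:,2]>15)&(B[:,2]<80)&(B[:,0]>380)&(B[:,0]<680); b=B[m]; bl=b[:,:2]@R
    print(nm,np.percentile(bl,[1,5,50,95,99],axis=0).round().tolist())
```

```text
bench 1.4687711939855235
bench 1.8311902164059137
399 5 231 ((413.22991943359375, -277.766845703125), (173.84365844726562, 177.96018981933594), 12.49197769165039) [ 5.  7. 10.]
399 20 652 ((396.5666198730469, -283.9186706542969), (141.07223510742188, 110.15165710449219), 12.86207389831543) [24. 57. 65.]
399 45 546 ((410.7366027832031, -281.6229248046875), (68.80648040771484, 98.32999420166016), 61.87716293334961) [49. 58. 66.]
399 55 401 ((409.8730163574219, -281.71435546875), (68.17082214355469, 96.19409942626953), 61.15871047973633) [55. 60. 66.]
351 5 120 ((767.2588500976562, -45.78076934814453), (141.4444580078125, 132.89707946777344), 11.587586402893066) [ 5.  6. 11.]
351 20 249 ((762.365234375, -45.50413131713867), (48.94011688232422, 83.45996856689453), 45.72742462158203) [23. 40. 47.]
351 45 35 ((755.4630126953125, -35.44731521606445), (43.124244689941406, 57.14676284790039), 42.341548919677734) [45. 47. 60.]
lid 2177 1811 [541. 356. 139.] [0.687 0.359 0.632] yaw 0.4808431379680991 ang 0.8871346022161264
x rng [596.87727488 688.75944389] y [-23.1226809  142.38632114] z [ 86.10514321 198.25378367]
top [[551.0, -47.0], [552.0, -36.0], [585.0, 68.0], [690.0, 134.0], [721.0, 137.0]]
side [[409.0, -426.0], [426.0, -277.0], [604.0, 88.0], [719.0, 142.0], [769.0, 242.0]]
```

Run:
```python
from h import *
T=np.load('top0.npz');S=np.load('side0.npz');P=T['P'];Q=S['P']
F=np.vstack([P.reshape(-1,3),Q.reshape(-1,3)]);F=F[np.all(np.isfinite(F),1)]
print('rows x 350..700 step50, cols y -400..600 step 50: max z')
for x in range(250,700,50):
    print(x,[int(np.percentile(F[(abs(F[:,0]-x-25)<25)&(abs(F[:,1]-y-25)<25)][:,2],99.5)) if ((abs(F[:,0]-x-25)<25)&(abs(F[:,1]-y-25)<25)).sum()>5 else -1 for y in range(-400,600,50)])
a=np.radians(61.3-90); R=np.array([[np.cos(a),-np.sin(a)],[np.sin(a),np.cos(a)]])
l=(P[...,:2]-[410.5,-281.7])@R
print('block, rows local x (dir -28.7deg) , cols local y')
for x in range(-55,60,10):
    print(x,[int(np.nanmedian(P[...,2][(abs(l[...,0]-x)<5)&(abs(l[...,1]-y)<4)])) if ((abs(l[...,0]-x)<5)&(abs(l[...,1]-y)<4)).any() else -1 for y in range(-40,48,8)])
k=T['pixels'][245:305,365:435]; cv2.imwrite('pics/blk.png',cv2.resize(k,None,fx=8,fy=8,interpolation=cv2.INTER_CUBIC))
```

```text
rows x 350..700 step50, cols y -400..600 step 50: max z
250 [35, 44, 165, 163, 16, 135, 131, 19, 17, 6, 1196, 45, 46, 44, 7, 18, 44, 43, 38, 615]
300 [112, 107, 20, 1124, 1183, 1183, 1177, 1166, 1156, 1146, 1135, 1125, 1113, 1072, 49, 42, 130, 130, 40, 12]
350 [19, 64, 1010, 1098, 1184, 1184, 1098, 1010, 1082, 1097, 1097, 1097, 1031, 1009, 1009, 16, 44, 43, 36, 12]
400 [884, 957, 911, 64, 6, 6, 897, 957, 871, 204, 904, 958, 931, 6, 77, 954, 908, 17, 31, 15]
450 [869, 736, 828, 7, 7, 230, 234, 876, 867, 451, 816, 870, 863, 79, 849, 821, 653, 5, 30, 15]
500 [426, 456, 130, 709, 815, 228, 234, 704, 552, 726, 790, 7, 78, 187, 201, 663, 644, 511, 5, 7]
550 [58, 14, 17, 686, 666, 181, 7, 20, 502, 642, 6, 6, 57, 177, 155, 128, 688, 445, 406, 323]
600 [192, 8, 7, 555, 185, 179, 7, 7, 418, 428, 7, 7, 5, 557, 643, 583, 686, 689, 207, 319]
650 [17, 7, 7, 401, 6, 8, 7, 189, 274, 140, 6, 6, 427, 550, 165, 552, 575, 641, 5, 6]
block, rows local x (dir -28.7deg) , cols local y
-55 [2, 9, 5, 6, 7, 5, 6, 7, 1006, 1005, 1007]
-45 [5, 53, 28, 27, 28, 1003, 1007, 1006, 990, 41, 2]
-35 [5, 62, 42, 1005, 1006, 1006, 53, 54, 44, 55, 2]
-25 [2, 1003, 1007, 1006, 64, 64, 64, 67, 60, 52, 2]
-15 [2, 58, 61, 64, 62, 61, 61, 61, 60, 58, 3]
-5 [-1, 58, 56, 61, 59, 58, 60, 59, 59, 44, 3]
5 [927, 61, 58, 58, 57, 57, 59, 56, 60, 57, 2]
15 [940, 61, 51, 57, 57, 55, 56, 56, 894, 34, 3]
25 [2, 62, 56, 53, 53, 54, 54, 844, 862, 57, 4]
35 [0, 57, 53, 52, 52, 52, 51, 814, 823, 59, 2]
45 [2, 60, 55, 48, 50, 48, 52, 781, 54, 54, 1]
55 [2, -1, -1, -1, -1, 26, 735, 750, -1, 12, 3]
```

View pics/blk.png

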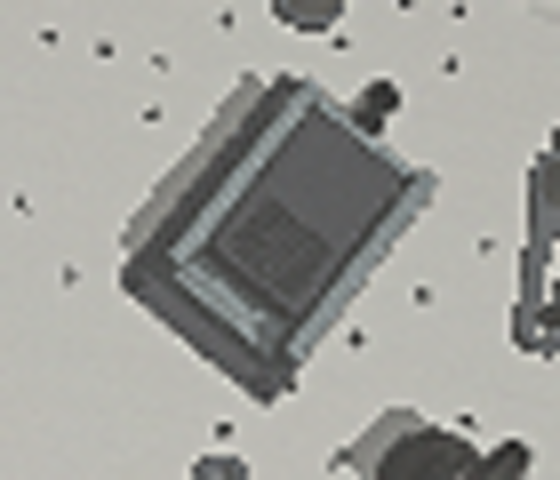

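The crop shows the right block: guard walls, cross wall at upper right (+x of the block), and ribs on the free end at lower left. It measures 98x68 mm, while the other candidate at px (351,168) is only about 83x49. The lid is at 0.89 rad with the enclosure yaw at 0.48. I'm moving above the lid now.

>>> {"method": "send_rows", "body": {
  "motion": [
    [-3.9,-1.2,-1,0,1],
    [-3.9,-1.2,-1,0,1],
    [-4,-1.2,-1,0,1],
    [-4,-1.2,0,0,1],
    [-4,-1.2,0,0,1]
  ]
}}

```text
time_s: 1.22
tool_pos: [350.8, 456.2, 261.9]
tool_rot: [0.001, 0.151, 0.988, 0.001]
ft_force: [0.2, 0.4, -0.2]
finger_gap: 25.4
finger_force: 0.0
```

>>> {"method": "send_rows", "body": {
  "motion": [
    [-4,-1.2,0,0,1],
    [-4,-1.2,0,0,1],
    [-4,-1.2,0,0,1],
    [-3.9,-1.2,0,0,1],
    [-3.8,-1.2,0,0,1]
  ]
}}

```text
time_s: 1.63
tool_pos: [520.6, 339.1, 261.0]
tool_rot: [0.0, 0.152, 0.988, 0.0]
ft_force: [0.4, 0.4, 0.1]
finger_gap: 0.0
finger_force: 0.0
```

>>> {"method": "send_rows", "body": {
  "motion": [
    [0,0,1.5,0,1],
    [0,0,1.5,0,1],
    [0,0,1.5,0,1],
    [0,0,1,0,1],
    [0,0,1,0,1]
  ]
}}

```text
time_s: 2.05
tool_pos: [518.7, 340.5, 195.0]
tool_rot: [-0.0, 0.152, 0.988, -0.0]
ft_force: [0.0, 0.3, 0.2]
finger_gap: 0.7
finger_force: 0.0
```

>>> {"method": "send_rows", "body": {
  "motion": [
    [0,0,0.8,0,1],
    [0,0,0.8,0,1],
    [0.2,-0.2,0.8,0,1],
    [0.2,-0.2,0.8,0,1],
    [0.2,-0.2,0.8,0,1]
  ]
}}

```text
time_s: 2.47
tool_pos: [511.1, 336.8, 155.5]
tool_rot: [0.0, 0.152, 0.988, 0.0]
ft_force: [-0.8, 0.4, 0.8]
finger_gap: 0.3
finger_force: 0.5
```

>>> {"method": "send_rows", "body": {
  "motion": [
    [0.3,-0.3,0.8,0,1],
    [0.3,-0.3,0.8,0,1],
    [0.3,-0.3,0.8,0,1],
    [0.3,-0.3,0.8,0,1],
    [0.3,-0.3,0.8,0,1]
  ]
}}

```text
time_s: 2.88
tool_pos: [492.2, 326.7, 115.1]
tool_rot: [0.0, 0.152, 0.988, 0.0]
ft_force: [0.5, -0.0, 0.6]
finger_gap: -0.4
finger_force: 0.4
```

Run:
```python
from h import *
c=cam('side'); cv2.imwrite('pics/s2.png',cv2.resize(c['pixels'][150:330,250:450],None,fx=3,fy=3))
print(ctrl.get_obs()['ft_force'])
```

```text
[-0.23819483 -1.67408276 -0.54686621]
```

View pics/s2.png

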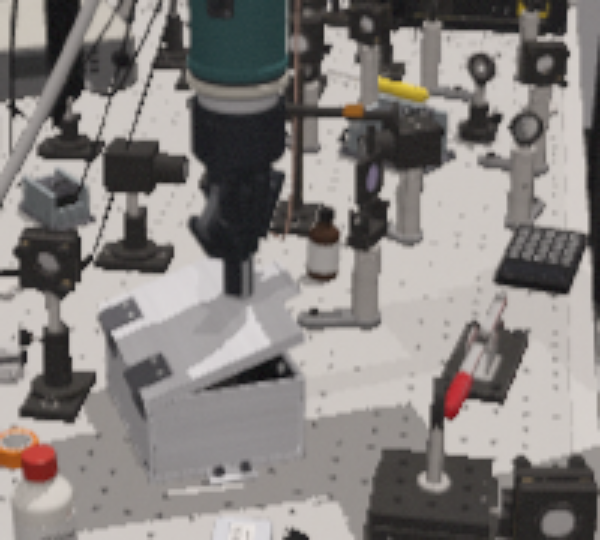

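The finger at (238,290) is on the lid, which is now only about 0.3 rad open. I'm continuing down.

>>> {"method": "send_rows", "body": {
  "motion": [
    [0.2,-0.2,0.8,0,1],
    [0.2,-0.2,0.8,0,1],
    [0,0,0.7,0,1],
    [0,0,0.6,0,1],
    [0,0,0.5,0,1]
  ]
}}

```text
time_s: 3.35
tool_pos: [487.3, 324.1, 80.9]
tool_rot: [-0.0, 0.152, 0.988, -0.0]
ft_force: [-0.1, 0.6, 0.8]
finger_gap: 0.1
finger_force: 0.3
```

>>> {"method": "send_rows", "body": {
  "motion": [
    [0,0,0.2,0,1],
    [0,0,0.2,0,1],
    [0,0,0,0,1],
    [0,0,0,0,1],
    [0,0,0,0,1]
  ]
}}

```text
time_s: 3.77
tool_pos: [487.4, 324.2, 80.3]
tool_rot: [0.0, 0.152, 0.988, -0.0]
ft_force: [-7.5, -3.3, 24.5]
finger_gap: -0.1
finger_force: 12.6
```

>>> {"method": "send_rows", "body": {
  "motion": [
    [0,0,-2,0,1],
    [0,0,-4.1,0,1],
    [0,0,-4.1,0,1],
    [0,0,-4.1,0,1],
    [0,0,-4.1,0,1]
  ]
}}

```text
time_s: 4.18
tool_pos: [487.4, 324.2, 263.5]
tool_rot: [0.0, 0.152, 0.988, -0.0]
ft_force: [0.8, 0.6, -0.1]
finger_gap: 0.3
finger_force: 0.0
```

Run:
```python
from h import *
c=cam('side'); cv2.imwrite('pics/s3.png',cv2.resize(c['pixels'][150:330,250:450],None,fx=3,fy=3))
A=cloud(c)[200:325,270:370].reshape(-1,3); A=A[np.all(np.isfinite(A),1)]
l=(A[:,:2]-[522.9,340.1])@np.array([[.8865,-.4626],[.4626,.8865]])
for x in range(-70,70,20):
    m=(abs(l[:,0]-x)<10)&(abs(l[:,1])<75)&(A[:,2]<120); print(x,m.sum(),np.median(A[m,2]))
```

```text
-70 184 81.11815391985922
-50 237 81.38942034691948
-30 239 81.39069728809382
-10 254 81.6656800819273
10 255 81.44020579448315
30 244 81.49373148410018
50 262 82.48813449748093
```

View pics/s3.png

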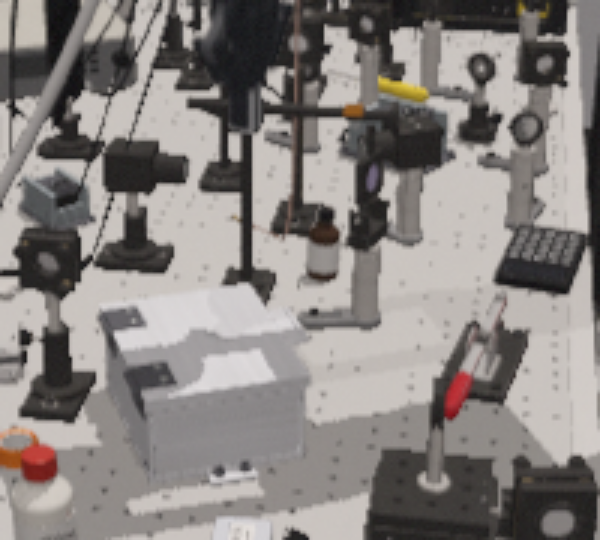

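The lid is flat: heights are an even 81 mm and the picture shows it closed. Before the transit I'm checking the tall thin brown post at px ~(348,200) and the bar beside it.

Run:
```python
from h import *
S=np.load('side0.npz');Q=S['P'];Z=S['z_map']
for v in range(90,230,12):
    print(v,[tuple(np.nan_to_num(Q[v,u],nan=-1).astype(int)) for u in range(344,353,2)])
T=np.load('top0.npz');F=np.vstack([T['P'].reshape(-1,3),Q.reshape(-1,3)]);F=F[np.all(np.isfinite(F),1)]
m=(F[:,0]>300)&(F[:,0]<620)&(F[:,1]>-330)&(F[:,1]<300)&(F[:,2]>90)&(F[:,2]<900)
H,_,_=np.histogram2d(F[m,0],F[m,1],[np.arange(300,621,40),np.arange(-330,301,42)])
g=lambda a,b:F[m][(F[m,0]>=a)&(F[m,0]<a+40)&(F[m,1]>=b)&(F[m,1]<b+42)][:,2]
for a in range(300,620,40): print(a,[(len(q),int(np.median(q)),int(q.max())) if len(q:=g(a,b))>3 else 0 for b in range(-330,300,42)])
```

```text
90 [(np.int64(860), np.int64(-2236), np.int64(38)), (np.int64(845), np.int64(-2233), np.int64(39)), (np.int64(833), np.int64(-2251), np.int64(36)), (np.int64(477), np.int64(99), np.int64(464)), (np.int64(802), np.int64(-2234), np.int64(40))]
102 [(np.int64(700), np.int64(-1221), np.int64(161)), (np.int64(673), np.int64(-1112), np.int64(183)), (np.int64(667), np.int64(-1145), np.int64(177)), (np.int64(478), np.int64(91), np.int64(431)), (np.int64(643), np.int64(-1118), np.int64(183))]
114 [(np.int64(701), np.int64(-1229), np.int64(96)), (np.int64(626), np.int64(-810), np.int64(192)), (np.int64(620), np.int64(-830), np.int64(188)), (np.int64(610), np.int64(-822), np.int64(190)), (np.int64(601), np.int64(-825), np.int64(190))]
126 [(np.int64(600), np.int64(-586), np.int64(194)), (np.int64(590), np.int64(-577), np.int64(196)), (np.int64(679), np.int64(-1232), np.int64(31)), (np.int64(654), np.int64(-1132), np.int64(57)), (np.int64(644), np.int64(-1133), np.int64(57))]
138 [(np.int64(599), np.int64(-584), np.int64(144)), (np.int64(630), np.int64(-841), np.int64(73)), (np.int64(621), np.in
[... 2212 characters left out ...]
(45, 856, 876), (20, 855, 863), 0]
460 [(246, 659, 781), 0, 0, 0, 0, (74, 228, 234), (248, 222, 863), (29, 761, 791), (31, 130, 171), (192, 206, 425), (199, 493, 619), (148, 688, 795), (54, 838, 863), (5, 862, 864), 0]
500 [(11, 117, 124), (70, 108, 134), 0, (58, 772, 817), 0, (68, 230, 236), (173, 208, 235), (148, 628, 717), 0, (63, 196, 208), (468, 200, 795), 0, 0, 0, (82, 181, 189)]
540 [0, 0, (51, 636, 687), (96, 177, 715), (15, 168, 178), 0, 0, (47, 519, 552), (82, 439, 522), (282, 565, 679), (67, 651, 685), 0, 0, (6, 181, 184), (213, 162, 186)]
580 [0, 0, (97, 560, 619), (192, 180, 605), (211, 169, 185), 0, 0, 0, (149, 306, 424), (229, 122, 510), (4, 194, 196), 0, 0, 0, (82, 118, 140)]
```

A cord hangs at about (480,80) from z≈200 up to 460, so I'm passing on the near side, at x≈390.

>>> {"method": "send_rows", "body": {
  "motion": [
    [1.27,-3.64,-1,0,1],
    [1.27,-3.64,-1,0,1],
    [1.27,-3.64,-1,0,1],
    [1.27,-3.64,-1,0,1],
    [-0.88,-3.9,0,0,1]
  ]
}}

```text
time_s: 4.65
tool_pos: [389.4, 160.9, 303.0]
tool_rot: [0.0, 0.151, 0.989, 0.001]
ft_force: [0.6, -0.4, -0.6]
finger_gap: 0.1
finger_force: 0.0
```

>>> {"method": "send_rows", "body": {
  "motion": [
    [-0.88,-3.9,0,0,1],
    [-0.88,-3.9,0,0,1],
    [-1.37,-3.34,0,0,1],
    [-1.37,-3.34,0,0,1],
    [-1.37,-3.34,0,0,1]
  ]
}}

```text
time_s: 5.07
tool_pos: [394.5, -28.5, 301.9]
tool_rot: [0.001, 0.152, 0.988, -0.0]
ft_force: [0.9, -0.3, 0.1]
finger_gap: 0.2
finger_force: 0.0
```

>>> {"method": "send_rows", "body": {
  "motion": [
    [-1.37,-3.34,0,0,1],
    [-1.37,-3.34,0,0,1],
    [-0.85,-3.3,0,0,1],
    [-0.85,-3.3,0,0,1],
    [-0.85,-3.3,0,0,1]
  ]
}}

```text
time_s: 5.48
tool_pos: [395.1, -202.8, 301.6]
tool_rot: [0.0, 0.152, 0.988, -0.0]
ft_force: [0.5, -0.1, 0.2]
finger_gap: 0.1
finger_force: 0.0
```

>>> {"method": "send_rows", "body": {
  "motion": [
    [-0.83,-3.3,0,0,1],
    [-0.83,-3.3,0,0,1],
    [0,0,4,5.5,1],
    [0,0,4,5.5,1],
    [0,0,4,0,1]
  ]
}}

```text
time_s: 5.9
tool_pos: [391.8, -270.3, 180.9]
tool_rot: [0.001, 0.249, 0.968, -0.001]
ft_force: [0.6, 0.6, -0.8]
finger_gap: 0.2
finger_force: 0.0
```

Run:
```python
from h import *
o=ctrl.get_obs(); print(o['tool_pos'],o['tool_rot'],o['joint_positions'].round(2))
c=cam('wrist'); np.savez('w.npz',**c)
print(c['f'],c['cx'],c['cy'],np.round(-c['R'].T@c['t']),c['R'].round(2).tolist())
def pf(X):
    p=c['R']@np.array(X,float)+c['t']; r=np.hypot(p[0],p[1]); th=np.arctan2(r,p[2]); f=200/np.radians(c['vertical_fov']/2); f=c['f']; return c['cx']+f*th*p[0]/r, c['cy']+f*th*p[1]/r
im=c['pixels'].copy()
a=np.radians(-28.7)
def W(x,y,z): return (410.5+x*np.cos(a)-y*np.sin(a),-281.7+x*np.sin(a)+y*np.cos(a),z)
for k in [(49,34,60),(49,-34,60),(-49,34,60),(-49,-34,60),(-22,0,62),(38,0,50)]:
    p=pf(W(*k)); print(k,np.round(p)); cv2.circle(im,tuple(int(round(q)) for q in p),3,(0,0,255),1)
for d in ctrl.search_frame('wrist','paddle')[:2]+ctrl.search_frame('wrist','switch_block')[:2]: print(np.round(d['bbox']),d['confidence'])
cv2.imwrite('pics/w1.png',im)
```

```text
[ 391.75348164 -270.30781515  180.86284288] [ 1.36030418e-03  2.49143707e-01  9.68465254e-01 -7.84180785e-04] [-0.75  0.24  1.84 -0.    1.07 -1.82]
309.70691628693146 316.1760810709902 197.94721250358563 [ 326. -235.  323.] [[0.48, 0.88, -0.0], [0.84, -0.46, 0.29], [0.25, -0.14, -0.96]]
(49, 34, 60) [352. 262.]
(49, -34, 60) [281. 263.]
(-49, 34, 60) [356. 162.]
(-49, -34, 60) [277. 162.]
(-22, 0, 62) [316. 193.]
(38, 0, 50) [317. 248.]
[317. 210.  51.  74.] 0.6
[558. 323.  24.  27.] 0.57
[318. 201.  80. 115.] 0.64
[549. 316.  52.  60.] 0.62
```

View pics/w1.png

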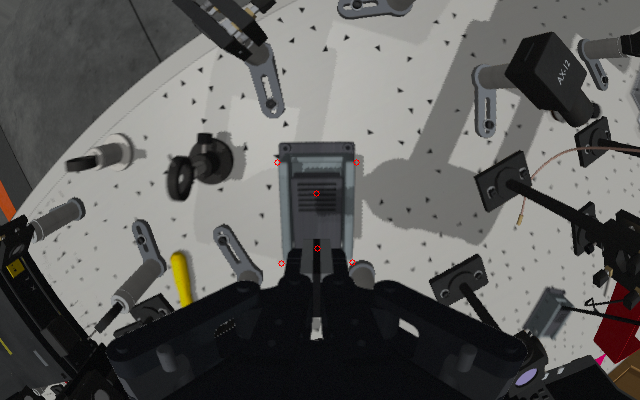

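The overlay matches: the block outline falls on its walls, and the pad marker at (316,193) is on the ribs' middle line. I'm descending.

>>> {"method": "send_rows", "body": {
  "motion": [
    [0,0,4,0,1],
    [0,0,4,0,1],
    [0,0,2,0,1],
    [0,0,1,0,1],
    [0,0,0,0,1]
  ]
}}

```text
time_s: 6.47
tool_pos: [392.1, -269.2, 72.0]
tool_rot: [-0.0, 0.245, 0.969, -0.0]
ft_force: [0.1, -0.4, 0.6]
finger_gap: -0.0
finger_force: 0.0
```

>>> {"method": "send_rows", "body": {
  "motion": [
    [0,0,0.4,0,1],
    [0,0,0.4,0,1],
    [0,0,0.3,0,1],
    [0,0,0.3,0,1],
    [0,0,0,0,1]
  ]
}}

```text
time_s: 6.88
tool_pos: [391.7, -269.4, 58.4]
tool_rot: [0.001, 0.246, 0.969, -0.001]
ft_force: [-1.1, -0.4, 4.5]
finger_gap: 0.2
finger_force: 1.7
```

>>> {"method": "send_rows", "body": {
  "motion": [
    [0,0,0.3,0,1],
    [0,0,0.3,0,1],
    [0,0,0.1,0,1],
    [0,0,0,0,1],
    [0,0,0,0,1]
  ]
}}

```text
time_s: 7.3
tool_pos: [390.8, -268.8, 51.2]
tool_rot: [-0.0, 0.246, 0.969, -0.0]
ft_force: [-4.1, 0.1, 7.1]
finger_gap: -0.2
finger_force: 3.3
```

Run:
```python
from h import *
F=[]
for _ in range(4):
    c=cam('wrist'); o=ctrl.get_obs(); F.append([*o['ft_force'],o['tool_pos'][2],*o['joint_velocities'][:3]])
print(np.round(F,3)); cv2.imwrite('pics/w2.png',cv2.resize(c['pixels'][120:300,230:410],None,fx=3.2,fy=3.2))
```

```text
[[-3.5340e+00 -1.1900e+00  6.8360e+00  5.1199e+01  0.0000e+00 -1.0000e-03
   0.0000e+00]
 [-3.4430e+00 -1.1490e+00  6.1220e+00  5.1218e+01 -1.0000e-03 -2.0000e-03
  -1.0000e-03]
 [-2.8210e+00  4.0900e-01  7.0580e+00  5.1241e+01  0.0000e+00 -2.0000e-03
  -1.0000e-03]
 [-2.9600e+00 -7.1100e-01  7.0710e+00  5.1248e+01  0.0000e+00 -0.0000e+00
   2.0000e-03]]
```

View pics/w2.png

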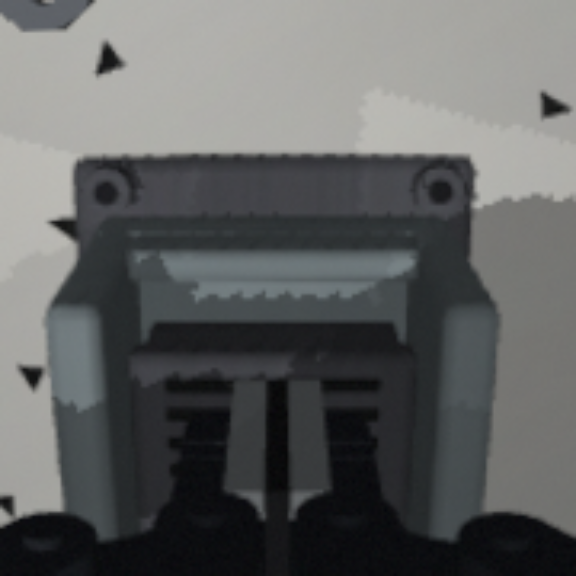

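The fingers sit on the paddle's ribs between the walls, at z 51.2 and about 7 N, which is just above the middle. I'm adding one more millimetre, then settling.

>>> {"method": "send_rows", "body": {
  "motion": [
    [0,0,0.1,0,1],
    [0,0,0,0,1],
    [0,0,0,0,1],
    [0,0,0,0,1],
    [0,0,0,0,1]
  ]
}}

```text
time_s: 7.92
tool_pos: [390.7, -268.8, 50.3]
tool_rot: [-0.0, 0.246, 0.969, -0.0]
ft_force: [-4.1, -0.9, 6.8]
finger_gap: -0.1
finger_force: 3.6
```

>>> {"method": "send_rows", "body": {
  "motion": [
    [0,0,0,0,1],
    [0,0,0,0,1],
    [0,0,0,0,1],
    [0,0,0,0,1],
    [0,0,0,0,1]
  ]
}}

```text
time_s: 8.33
tool_pos: [390.7, -268.8, 50.3]
tool_rot: [-0.0, 0.246, 0.969, -0.0]
ft_force: [-3.1, -0.4, 7.9]
finger_gap: -0.5
finger_force: 3.6
```

```bash
python3 -c "
from workcell import ctrl
print(ctrl.close_job())"
```

```text
the job is handed in; nothing more can be done
None
```

The lid lies closed (flat at about 81 mm) and the paddle is held at its middle position (tool at z 50.3 mm, about 8 N). The job was handed in at about 8.3 s of the 48 s allowed; no verdict came back, and I did not measure the bystanders again afterwards.

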